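# Push the walnut offcut through the chute flap

## Robot

A 7-joint arm with a two-finger parallel gripper is mounted at the origin on the work surface. World frame = base frame: x ahead of the robot, y to its left, z up, the work surface at z = 0. Lengths are in m, angles in rad, forces in N, time in s.
With the tool pointing down it reaches from about 0.4 to 0.875 m from the base axis. Payload 6.5 kg.
Tool frame: the origin (TCP) lies at the very end of the fingers, on their centre line; the grasp point (between the pads) lies 19 mm behind it (arm.grasp_offset is the distance from the TCP to the grasp point, in m); z points along the fingers, x is the direction in which the jaws open and shut, and the axes are right-handed (so a half turn about z gives the same grasp; the last joint's range is limited). The gripper opens to 88 mm and grips with 3 to 60 N. Pads are 18 mm wide; open, the fingers measure 123 mm over their backs; the gripper's body (75 mm by 187 mm) begins 45 mm behind the grasp point.
Start: joints at [1.261, 0.536, -0.004, 1.538, 0.003, 1.067, -0.071], TCP at [0.157, -0.631, 0.239] pointing down, gripper open.
Joint ranges: [-2.7, 2.7], [-0.37, 2.16], [-1.27, 1.26], [0.24, 2.4], [-1.31, 4.45], [0.19, 1.91], [-2.76, 2.76]. Speed limits (rad/s): [2.39, 2.39, 3.14, 3.14, 3.14, 3.14, 3.14].

## Interface

Orientations are given as a unit quaternion [w, x, y, z].
In Python, from station import get_obs, viewer, order, arm gives the robot as it stands.
- The arm moves only by the shell command python3 -m creep 'ROWS' [OPENING]. ROWS is JSON, a list of rows, each an object with "dp": the shift along the world's x, y, z in mm, a list of three; "delta_rot": the turn, a rotation vector about the world's x, y, z in rad, a list of three. A call has 1 to 20 rows; each row is the pose to reach, as a shift and turn from the pose measured when the call began; what a row does not reach only later rows make up. A row lasts 1/12 s, in which the tool goes at most 41.7 mm and 7.16 degrees, less where a joint would pass 70% of its speed; a pose out of reach is approached as far as the arm can. A call with a gripper value outside its range is refused whole. OPENING is the finger opening in mm, from 0 to 88.1, set as the call begins (- or left out, the last holds). The fingers move at their own pace and stop on an object; the grip force is fixed at half the most. Time passes only in rows, so rows that repeat a pose let the fingers close. It gives the time, the measured TCP pose, the force and the opening at its end, in the units of the state.
- get_obs(): the state, without advancing time (a new reading comes with each control period).
- viewer.read_camera(name): name is "side" or "top" or "wrist"; returns a dict with "color" (384x512x3 uint8, red, green, blue), "vertical_fov" (degrees; the focal length in pixels is half the picture's height over the tangent of half this angle, whatever the lens; pixels are square), "cx", "cy" (the principal point, pixels), "rvec" (rotation vector, rad) and "tvec" (3), from world to camera coordinates, as OpenCV has them. Camera axes: x right, y down, z forward; pixel columns grow to the right and rows downward; lengths in m; the calibration is good to about 2 mm. A picture is of the moment at which its call begins. There is no depth.
- order.finish_job(): hands the job in, once; it reports no verdict.
The state is a dict: "clock": time; "qpos": joint angles; "joint_vel": joint speeds; "joint_torque": joint torques, N m; "tool_pos": TCP position; "tcp_rot": TCP orientation; "force": force on the tool from outside, world axes, zero at the start; "wrist_torque": the same for the moment, N m; "grip_width": opening from 0.0 (shut) to 1.0 (fully open).
Only numpy, scipy, OpenCV 4.12 (cv2) and the standard library are available. Lean on these libraries where they do the work, as an engineer would, in place of code of your own. Each camera call takes 0.05 s, during which the arm holds its last target.

## Task

With the fingertips, push the dark walnut offcut along its lane of the green offcut chute, so that it swings open the yellow gravity flap in front of it and drops right through into the bin, then draw the fingers back so that the flap hangs fully shut. Only push it, never lift it out of its lane. The pale pine piece in the other lane is still needed: leave it where it lies and leave its flap closed, and do not disturb the other things on the bench.

Things in the scene. Friction and masses are not known exactly. Their poses are not given: they have to be found in the camera images.
- chute: Fixed green offcut chute. Origin on the bench (z = 0) below the flap line, midway between its two lanes; x = level feed direction into the bin, y left when looking along x, z up. Grey feed table (top at z = 150 mm) from x = -230 to 8 mm; two straight lanes along x centred at y = +50 and -50 mm, each 56 mm wide, between steel fences 10 mm high
- mouth_left (a point): point on the table top (z = 150 mm) at the middle of the left lane's mouth, chute x = 0, y = +50 mm; axes as the chute's. Mouth 56 mm wide, 50 mm high, between green posts (x = -8 to 8 mm) and under a header (x = -9 to 9, top at z = 216 mm; clear cover at that height over the bin behind). Posts, header and flap pivot stop an upright finger at the flap line
- mouth_right (a point): the same for the right lane's mouth, chute x = 0, y = -50 mm
- slide_lip (a point): midpoint of the table's far edge, just inside the mouths (chute x = 8, y = 0, z = 150 mm), where a 60 degree steel slide starts down to the bin floor; the clear-sided bin runs to chute x = 254 mm. A block pushed so far that its trailing end is about 15 mm before the flap line tips and slides down by itself
- flap_left (a joint): angle (rad) of the left lane's yellow gravity flap, 54 mm wide and 48 mm tall, 25 g, pivoted along its top edge 54 mm above the table: 0 hangs shut, grows as its lower edge swings inward (chute +x), up to 1.45; it falls shut by its own weight and cannot swing outward. Under 1 N opens it
- flap_right (a joint): the same for the right lane's flap
- walnut_mid (a point): centre of the dark brown walnut offcut, a loose block 90 x 40 x 28 mm (x along its length, z up), about 80 g, lying flat and lengthwise in either of the two lanes, within about 4 degrees of the lane's direction, its leading end 20 to 105 mm before the flap line; its centre is 14 mm above the table
- pine_mid (a point): centre of the pale pine block, same size, about 60 g, lying in the other lane
- glue: white glue bottle, 60 mm across, 170 mm tall, standing loose on the bench; origin at the centre of its underside, z up
- tape: yellow tape measure 62 x 34 x 60 mm standing loose on the bench; origin at the centre of its underside, z up
- pencils: dark steel pencil cup, 76 mm across, 100 mm tall, loose; origin at the centre of its underside, z up
- driver: screwdriver lying loose on the bench, handle to its -x
- square: try square lying loose on the bench, wooden stock 110 mm, blade 150 mm along its x
Mind the look-alikes: they are no part of the job. Leave any pink look-alike of the part that bears walnut_mid alone.

How it is judged:
By the outcome, as a careful person would: the job done as asked, in the order asked, and still so for the second after the job is handed in, with the robot touching nothing.
It also fails if it takes over 38 s, if anything falls off the work surface, if the arm or the gripper's body presses on something with over 40 N, if the wrist force passes 120 N, or if a joint passes its speed limit or range.

## Working session

There is one attempt and no reset: what is moved stays moved. The work goes in short steps, Python scripts to look and compute and a shell command to move; the robot and the scene stay as the last step left them, time stands still between calls to the robot, and variables do not carry over. Pictures are saved under pics/ and viewed, and the job is handed in when it is done.

```bash
ls; mkdir -p pics
cat > h.py <<'E'
import numpy as np, cv2
from station import get_obs, viewer, order, arm
def cam(n):
    d=viewer.read_camera(n); return d
def K(d):
    f=d["color"].shape[0]/2/np.tan(np.radians(d["vertical_fov"])/2)
    return np.array([[f,0,d["cx"]],[0,f,d["cy"]],[0,0,1.]])
def ray(d,uv,z):
    R=cv2.Rodrigues(np.array(d["rvec"],float))[0]; t=np.array(d["tvec"],float).ravel()
    c=-R.T@t; v=R.T@np.linalg.inv(K(d))@np.array([uv[0],uv[1],1.])
    return c+v*(z-c[2])/v[2]
def proj(d,P):
    return cv2.projectPoints(np.array(P,float).reshape(-1,3),np.array(d["rvec"],float),np.array(d["tvec"],float),K(d),None)[0].reshape(-1,2)
def save(d,n,s=1.5): cv2.imwrite("pics/"+n,cv2.resize(d["color"][:,:,::-1],None,fx=s,fy=s))
E
python3 - <<'E'
from h import *
import pickle
o=get_obs();print(o)
for n in("top","side","wrist"):
    d=cam(n);save(d,n+"0.png");pickle.dump(d,open(n+"0.pkl","wb"));print(n,{k:v for k,v in d.items() if k!="color"})
E
```

```text
pics
{'clock': 0.0, 'qpos': array([ 1.26081374,  0.53712951, -0.00444122,  1.53882531,  0.00261224,
        1.06731801, -0.07120675]), 'joint_vel': array([-3.88493027e-04,  7.04665854e-04, -1.94088152e-04, -1.58578109e-03,
        1.50589449e-03, -3.34600835e-05,  6.91973370e-06]), 'joint_torque': array([-1.85831732e-04, -5.70991266e+01,  9.90249775e-01, -2.51599628e+01,
       -5.63860475e-02,  1.81063270e-02,  1.77153011e-04]), 'tool_pos': array([ 0.15673251, -0.63020639,  0.23788146]), 'tcp_rot': array([-4.61747516e-04,  7.87859528e-01, -6.15854418e-01, -6.98390619e-04]), 'force': array([ 0.17117593,  0.12268895, -0.32399907]), 'wrist_torque': array([ 0.01121183, -0.01394171, -0.01136918]), 'grip_width': 1.000749998735817}
top {'vertical_fov': 57.32168375207728, 'cx': 255.1286445089162, 'cy': 193.61740217423244, 'rvec': array([ 2.15895026, -2.15601777,  0.15013717]), 'tvec': array([-0.17059409,  0.63924306,  0.79422925])}
side {'vertical_fov': 51.54243501732805, 'cx': 263.13262552905036, 'cy': 190.569595294148, 'rvec': array([ 2.23501919, -0.46544816,  0.2038626 ]), 'tvec': array([-0.62251755,  0.16263258,  0.87879871])}
wrist {'vertical_fov': 68.74938204028574, 'cx': 256.4606490445419, 'cy': 191.91850200823404, 'rvec': array([-2.30196085,  1.7993323 ,  0.2438237 ]), 'tvec': array([-0.6485727 , -0.03750375,  0.38999438])}
```

View pics/top0.png

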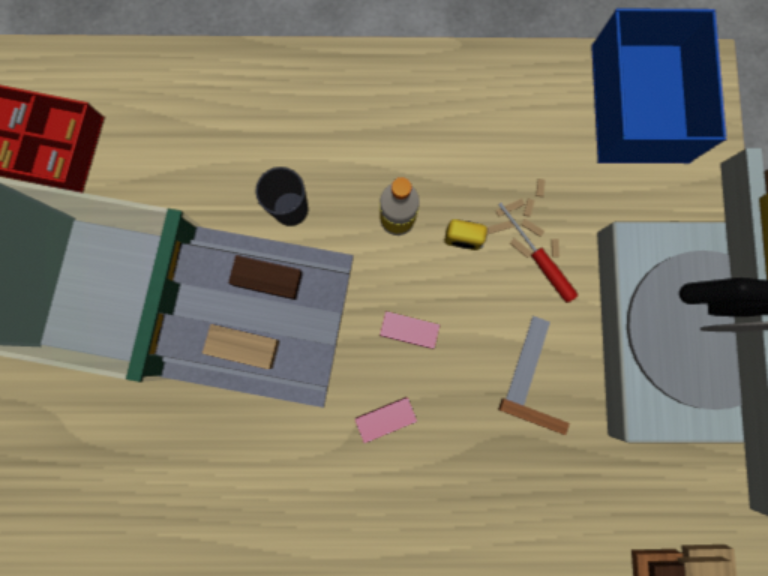

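View pics/side0.png

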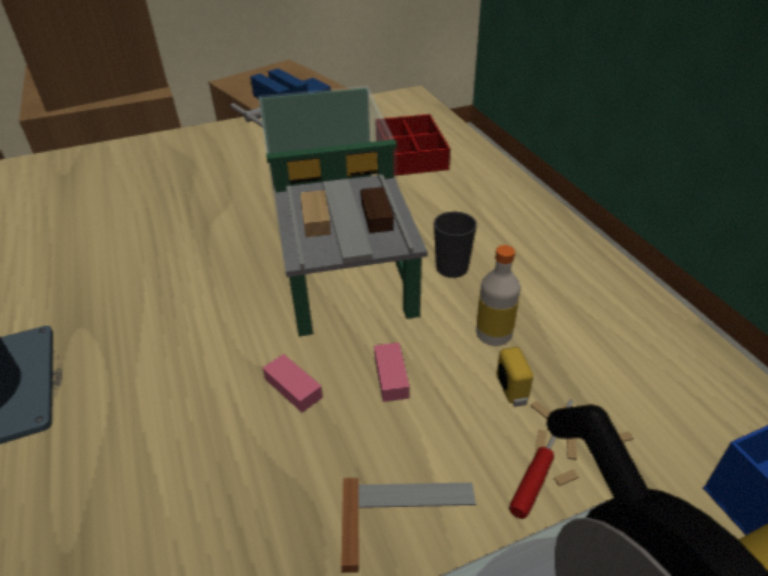

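View pics/wrist0.png

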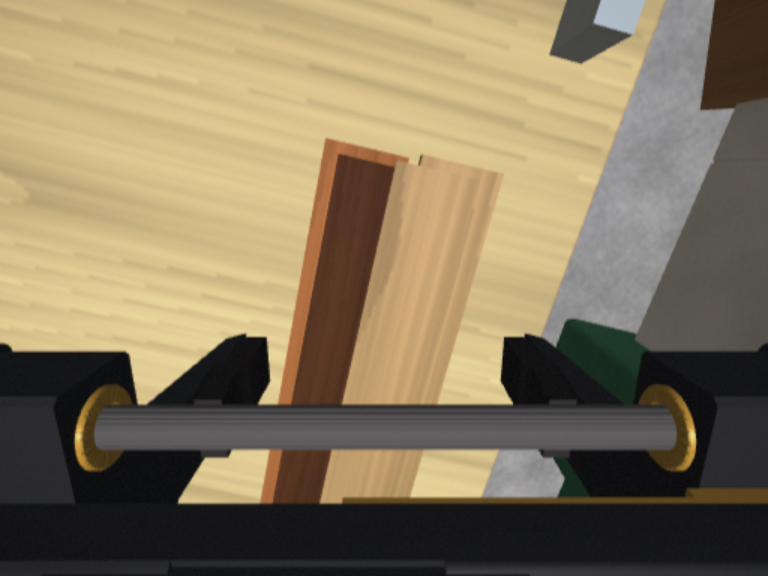

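The top view shows the walnut at about (265,277) and the pine at about (240,346) on the chute, with the posts at the left (mouth edge x≈155–180). The pink look-alikes lie on the bench. Next I'll measure.

```bash
python3 - <<'E'
from h import *
import pickle
d=pickle.load(open("top0.pkl","rb")); s=pickle.load(open("side0.pkl","rb"))
for n,dd in(("top",d),("side",s)):
    R=cv2.Rodrigues(dd["rvec"])[0]; print(n,"cam at",-R.T@dd["tvec"], "fwd",R[2])
hsv=cv2.cvtColor(d["color"],cv2.COLOR_RGB2HSV)
g=hsv.astype(int)
# table corners
for uv in((352,256),(325,406)): print("table corner",ray(d,np.array(uv)/1.5,.15))
for uv in((175,210),(183,212),(128,379),(141,380)): print("header corner",ray(d,np.array(uv)/1.5,.216))
roi=np.zeros(g.shape[:2],bool); roi[150:270,100:240]=1
# print colours
for uv in((265,272),(240,342),(300,300),(250,310)):
    print(uv,g[int(uv[1]/1.5),int(uv[0]/1.5)])
h,sx,v=g[...,0],g[...,1],g[...,2]
masks={"walnut":roi&(v<110)&(sx>80)&((h<20)|(h>170)),"pine":roi&(v>110)&(sx>70)&(h<25)}
for n,m in masks.items():
    m=cv2.morphologyEx(m.astype(np.uint8),cv2.MORPH_OPEN,np.ones((3,3)))
    cs=cv2.findContours(m,0,2)[0]; c=max(cs,key=cv2.contourArea)
    r=cv2.minAreaRect(c); print(n,cv2.contourArea(c),r)
    b=cv2.boxPoints(r); P=[ray(d,p,.178) for p in b]; print(np.round(P,4)); print([np.linalg.norm(P[i]-P[(i+1)%4]).round(4) for i in range(4)])
E
python3 - <<'E'
from h import *
import pickle
d=pickle.load(open("top0.pkl","rb"));c=d["color"][130:280,95:245]
cv2.imwrite("pics/topz.png",cv2.resize(c[:,:,::-1],None,fx=4,fy=4,interpolation=cv2.INTER_CUBIC))
E
```

```text
top cam at [ 0.53027725 -0.16302546  0.87221721] fwd [ 0.13049141 -0.00800608 -0.99141711]
side cam at [ 0.35376006 -0.76717239  0.68743361] fwd [ 0.29650117  0.70230012 -0.64719518]
table corner [ 0.67365464 -0.12603411  0.15      ]
table corner [ 0.46868241 -0.0915258   0.15      ]
header corner [0.71979399 0.09714466 0.216     ]
header corner [0.71719765 0.08682325 0.216     ]
header corner [0.50668533 0.1434028  0.216     ]
header corner [0.50548576 0.12747274 0.216     ]
(265, 272) [ 10 142  63]
(240, 342) [ 17  98 145]
(300, 300) [114  34 120]
(250, 310) [110  28 137]
walnut 800.0 ((176.44705200195312, 184.4882354736328), (45.12154006958008, 19.198345184326172), 12.528807640075684)
[[ 0.6306  0.0361  0.178 ]
 [ 0.6686  0.0293  0.178 ]
 [ 0.6489 -0.0594  0.178 ]
 [ 0.6111 -0.0519  0.178 ]]
[np.float64(0.0386), np.float64(0.0908), np.float64(0.0385), np.float64(0.0902)]
pine 2247.5 ((191.0, 209.5), (119.0, 96.0), 90.0)
[[ 0.7101  0.0581  0.178 ]
 [ 0.7107 -0.1359  0.178 ]
 [ 0.4742 -0.1375  0.178 ]
 [ 0.4742  0.0481  0.178 ]]
[np.float64(0.194), np.float64(0.2365), np.float64(0.1856), np.float64(0.2361)]
```

View pics/topz.png

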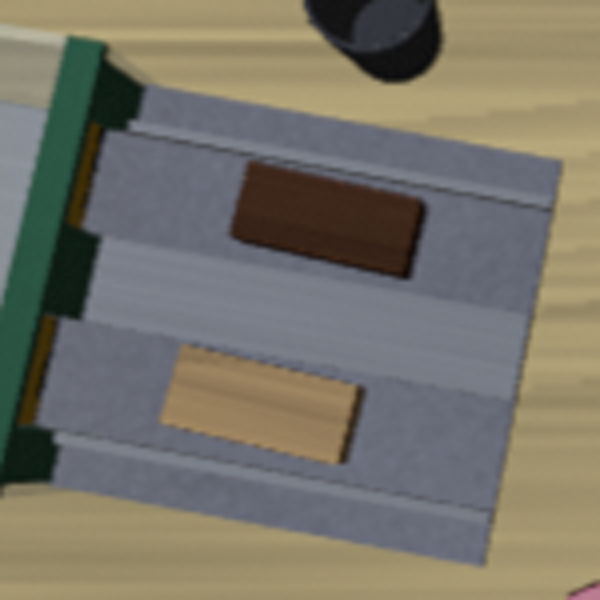

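Run:
```python
from h import *
import pickle
d=pickle.load(open("top0.pkl","rb")); s=pickle.load(open("side0.pkl","rb"))
z=lambda u,v:np.array([u/4+95-.4,v/4+130-.4])
def L(n,a,b,h):
    A,B=ray(d,z(*a),h),ray(d,z(*b),h); v=A-B; print(n,A.round(4),B.round(4),"len",np.linalg.norm(v).round(4),"angle of (A-B) from +y toward +x",np.degrees(np.arctan2(v[0],v[1])).round(2))
L("rfence top far",(130,123),(552,199),.16)
L("rfence inner",(130,131),(550,211),.15)
L("table right edge",(145,86),(562,160),.15)
L("table left edge",(60,488),(485,566),.15)
L("lfence",(55,432),(490,510),.16)
L("raised mid edge up",(105,238),(527,315),.16)
L("mid edge low",(85,318),(517,400),.16)
L("walnut top edge",(250,161),(424,198),.178)
L("walnut lower edge",(232,238),(408,276),.178)
L("rear edge",(562,160),(485,566),.15)
for uv in((600,225),(610,435),(690,290),(650,330),(720,160),(770,515),(632,552),(635,570),(598,160),(690,160)): print(uv,[ray(d,np.array(uv)/1.5,h)[:2].round(3) for h in(0,.05,.1,.2)])
# check: side view projections of candidate chute model
```

```text
rfence top far [0.6928 0.0956 0.16  ] [ 0.6535 -0.1225  0.16  ] len 0.2216 angle of (A-B) from +y toward +x 10.21
rfence inner [0.6908 0.099  0.15  ] [ 0.6489 -0.1209  0.15  ] len 0.2239 angle of (A-B) from +y toward +x 10.79
table right edge [0.7149 0.0924 0.15  ] [ 0.6759 -0.1269  0.15  ] len 0.2227 angle of (A-B) from +y toward +x 10.09
table left edge [0.5065 0.1255 0.15  ] [ 0.4678 -0.0899  0.15  ] len 0.2188 angle of (A-B) from +y toward +x 10.17
lfence [0.5345 0.1255 0.16  ] [ 0.4961 -0.093   0.16  ] len 0.2218 angle of (A-B) from +y toward +x 9.98
raised mid edge up [0.6328 0.1055 0.16  ] [ 0.5937 -0.1103  0.16  ] len 0.2193 angle of (A-B) from +y toward +x 10.27
mid edge low [0.5918 0.1135 0.16  ] [ 0.5507 -0.1058  0.16  ] len 0.2231 angle of (A-B) from +y toward +x 10.62
walnut top edge [0.6694 0.0281 0.178 ] [ 0.6508 -0.0595  0.178 ] len 0.0895 angle of (A-B) from +y toward +x 12.01
walnut lower edge [0.6303 0.0356 0.178 ] [ 0.6114 -0.0523  0.178 ] len 0.09 angle of (A-B) from +y toward +x 12.12
rear edge [ 0.6759 -0.1269  0.15  ] [ 0.4678 -0.0899  0.15  ] len 0.2114 angle
[... 454 characters left out ...]
]), array([ 0.568, -0.511])]
(720, 160) [array([ 0.874, -0.755]), array([ 0.855, -0.721]), array([ 0.835, -0.687]), array([ 0.796, -0.619])]
(770, 515) [array([ 0.286, -0.786]), array([ 0.3  , -0.751]), array([ 0.314, -0.715]), array([ 0.342, -0.643])]
(632, 552) [array([ 0.231, -0.563]), array([ 0.248, -0.54 ]), array([ 0.265, -0.517]), array([ 0.299, -0.471])]
(635, 570) [array([ 0.204, -0.566]), array([ 0.223, -0.543]), array([ 0.241, -0.52 ]), array([ 0.279, -0.473])]
(598, 160) [array([ 0.874, -0.543]), array([ 0.854, -0.521]), array([ 0.834, -0.499]), array([ 0.795, -0.456])]
(690, 160) [array([ 0.874, -0.703]), array([ 0.855, -0.672]), array([ 0.835, -0.641]), array([ 0.795, -0.579])]
```

```bash
python3 -m creep '[{"dp":[0,0,40],"delta_rot":[0,0,0]},{"dp":[15,25,65],"delta_rot":[0,0,0.05]},{"dp":[35,55,80],"delta_rot":[0,0,0.12]},{"dp":[55,85,95],"delta_rot":[0,0,0.2]},{"dp":[75,115,105],"delta_rot":[0,0,0.28]},{"dp":[95,148,110],"delta_rot":[0,0,0.36]},{"dp":[118,180,110],"delta_rot":[0,0,0.45]},{"dp":[143,210,110],"delta_rot":[0,0,0.54]},{"dp":[170,238,110],"delta_rot":[0,0,0.63]},{"dp":[197,266,110],"delta_rot":[0,0,0.72]},{"dp":[224,294,110],"delta_rot":[0,0,0.8]},{"dp":[251,322,110],"delta_rot":[0,0,0.88]},{"dp":[278,350,110],"delta_rot":[0,0,0.96]},{"dp":[306,378,110],"delta_rot":[0,0,1.04]},{"dp":[334,406,110],"delta_rot":[0,0,1.1]},{"dp":[362,434,105],"delta_rot":[0,0,1.149]},{"dp":[390,462,95],"delta_rot":[0,0,1.149]},{"dp":[418,490,85],"delta_rot":[0,0,1.149]},{"dp":[445,518,70],"delta_rot":[0,0,1.149]},{"dp":[470,545,60],"delta_rot":[0,0,1.149]}]' 0
python3 - <<'E'
from h import *
o=get_obs();print(o["clock"],o["tool_pos"],o["tcp_rot"],o["force"],o["grip_width"],o["qpos"])
for n in("top","side"):
    d=cam(n)
    O=np.array([.6126,.118,0]);f=np.array([.177,.984,0]);l=np.array([-.984,.177,0]);z=np.array([0,0,1.])
    im=d["color"][:,:,::-1].copy(); im=cv2.resize(im,None,fx=1.5,fy=1.5)
    P=[O+f*x+l*y+z*h for x,y,h in((-.230,.105,.15),(-.230,-.105,.15),(0,-.022,.15),(0,-.078,.15),(0,.022,.15),(0,.078,.15),(-.078,-.05,.178),(-.168,-.05,.178),(-.198,-.05,.15))]
    for p in proj(d,P): cv2.circle(im,tuple(int(q*1.5+.25) for q in p),2,(255,0,255),-1)
    cv2.imwrite(f"pics/{n}1.png",im)
save(cam("wrist"),"wrist1.png")
E
```

```text
clock: 1.82
tool_pos: [0.6275, -0.0837, 0.2965]
tcp_rot: [-0.0, 0.996, -0.089, -0.001]
force: [-0.6, 0.1, 0.6]
grip_width: 0.004
1.8167 [ 0.62753415 -0.0837013   0.29648135] [-2.78962392e-05  9.96047662e-01 -8.88105257e-02 -1.32066727e-03] [-0.57945084  0.06205404  0.57879425] 0.004127853988272441 [ 0.39531462  0.50311357 -0.48455339  1.49780367  0.24262752  1.20335543
 -0.30393373]
```

View pics/top1.png

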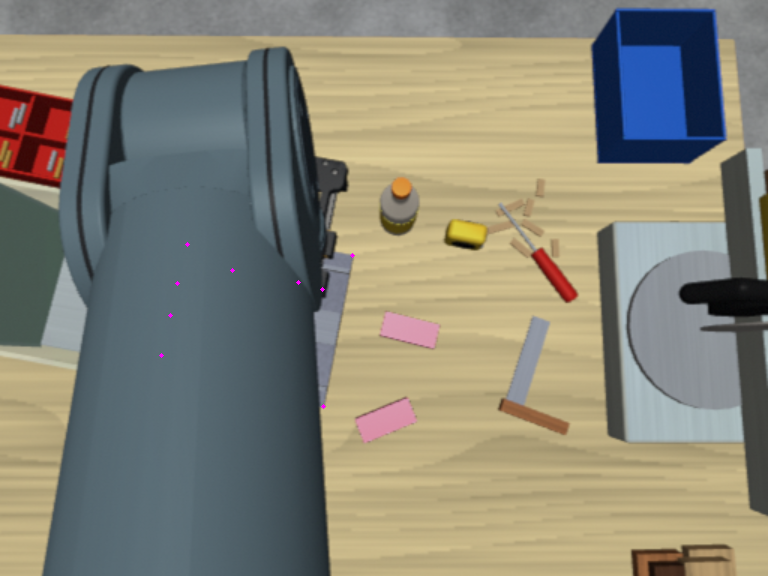

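View pics/side1.png

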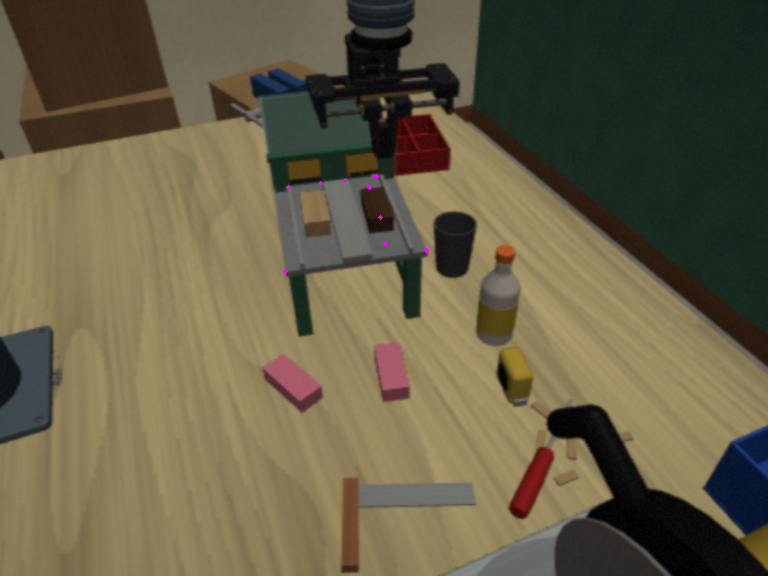

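View pics/wrist1.png

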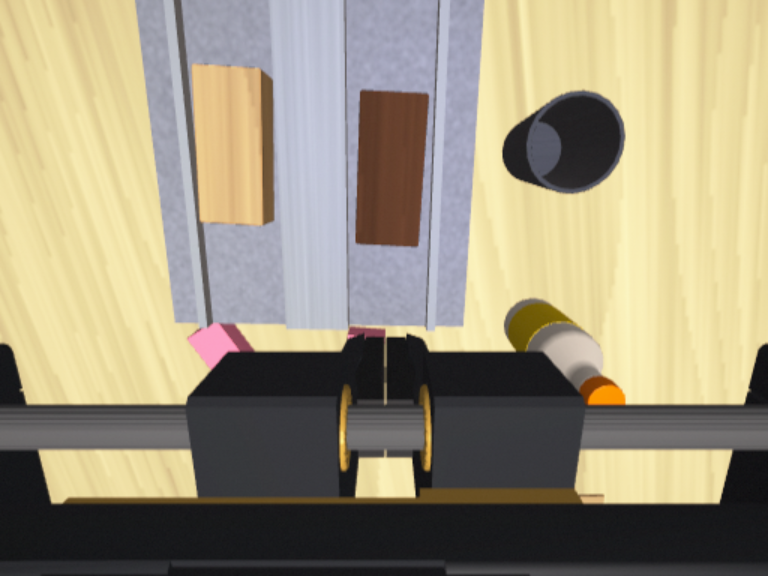

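The overlaid chute points match the table corners, the mouths and the walnut in the side view: walnut near (377,208), rear corners (285,271) and (426,250). The wrist view shows the closed fingers behind the walnut, in line with its lane. Next I'll descend.

```bash
python3 -m creep '[{"dp":[0,0,-35],"delta_rot":[0,0,0]},{"dp":[0,0,-70],"delta_rot":[0,0,0]},{"dp":[0,-1,-100],"delta_rot":[0,0,0]},{"dp":[0,-1,-120],"delta_rot":[0,0,0]},{"dp":[0,-1,-130],"delta_rot":[0,0,0]},{"dp":[0,-1,-134],"delta_rot":[0,0,0]},{"dp":[0,-1,-134],"delta_rot":[0,0,0]},{"dp":[0,-1,-134],"delta_rot":[0,0,0]}]' 0
python3 - <<'E'
from h import *
save(cam("side"),"side2.png");save(cam("wrist"),"wrist2.png")
E
```

```text
clock: 2.63
tool_pos: [0.6281, -0.0829, 0.1638]
tcp_rot: [-0.001, 0.996, -0.086, -0.001]
force: [0.1, 1.4, 0.4]
grip_width: 0.006
```

View pics/side2.png

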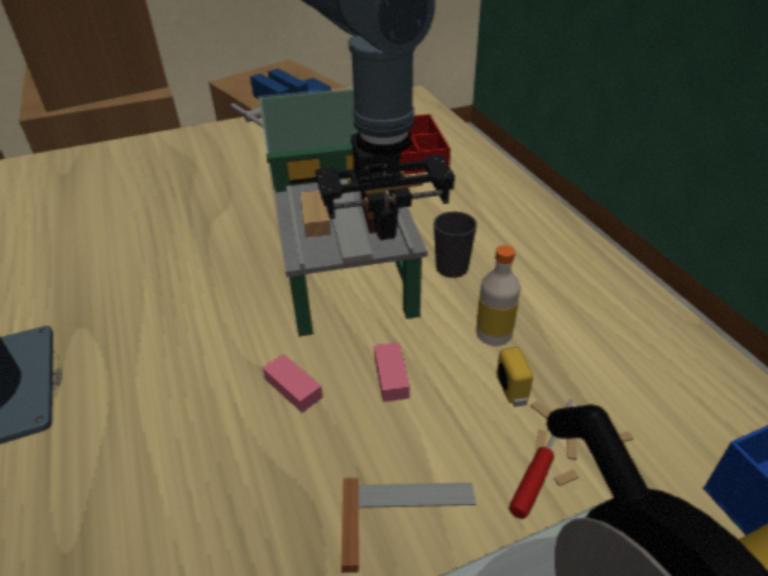

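View pics/wrist2.png

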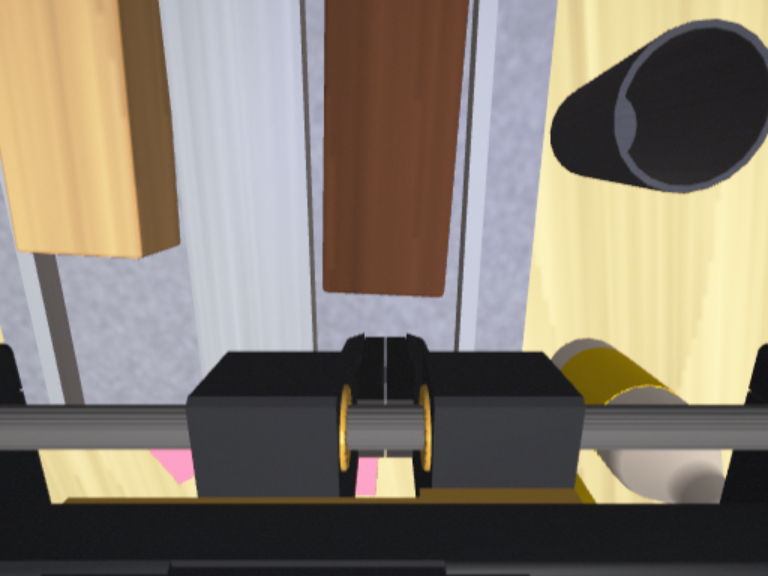

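The fingers are in the lane behind the walnut's trailing end, at wrist (385,345), with a clear gap to it and to the fences. Now the first push.

```bash
python3 -m creep '[{"dp":[1,6,-1],"delta_rot":[0,0,0]},{"dp":[2,12,-1],"delta_rot":[0,0,0]},{"dp":[3,18,-1],"delta_rot":[0,0,0]},{"dp":[5,25,-1],"delta_rot":[0,0,0]},{"dp":[6,33,-1],"delta_rot":[0,0,0]},{"dp":[7,41,-1],"delta_rot":[0,0,0]},{"dp":[9,49,-1],"delta_rot":[0,0,0]},{"dp":[10,57,-1],"delta_rot":[0,0,0]},{"dp":[12,65,-1],"delta_rot":[0,0,0]},{"dp":[13,73,-1],"delta_rot":[0,0,0]},{"dp":[15,81,-1],"delta_rot":[0,0,0]},{"dp":[16,89,-1],"delta_rot":[0,0,0]},{"dp":[17,95,-1],"delta_rot":[0,0,0]},{"dp":[18,98,-1],"delta_rot":[0,0,0]},{"dp":[18,98,-1],"delta_rot":[0,0,0]}]' 0
python3 - <<'E'
from h import *
save(cam("side"),"side3.png");save(cam("wrist"),"wrist3.png")
E
```

```text
clock: 3.98
tool_pos: [0.6464, 0.0168, 0.1629]
tcp_rot: [-0.001, 0.996, -0.086, -0.001]
force: [0.1, -0.3, -0.9]
grip_width: 0.002
```

View pics/side3.png

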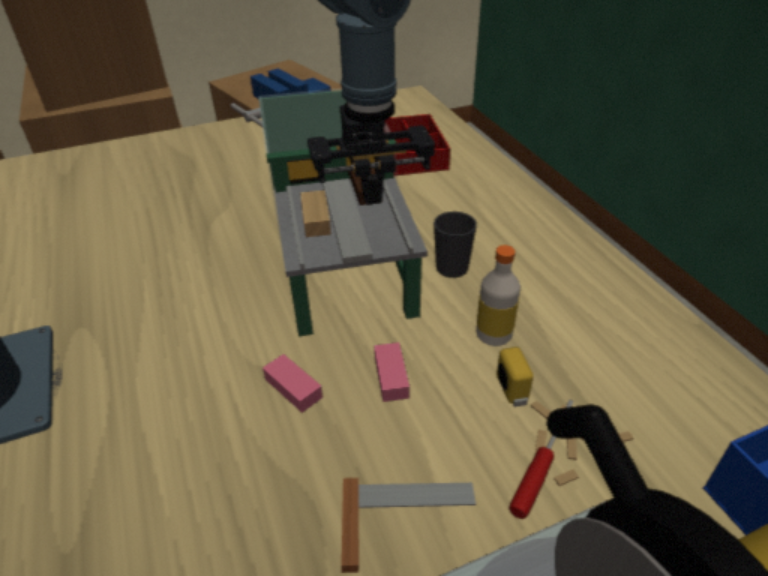

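View pics/wrist3.png

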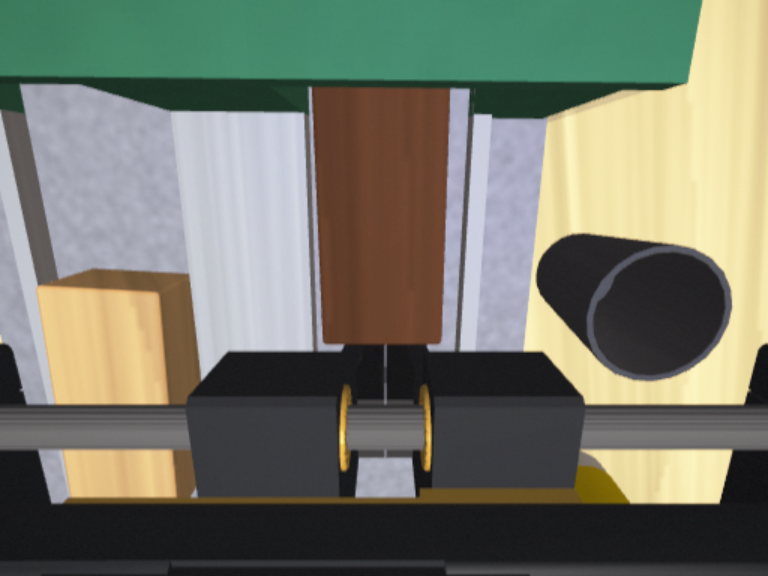

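The walnut now lies squarely in its lane with its leading end under the header (wrist (380,90)), and the fingers touch its trailing end. The pine hasn't moved. I'll push on to about 13 mm before the flap line.

```bash
python3 -m creep '[{"dp":[1,7,0],"delta_rot":[0,0,0]},{"dp":[3,15,0],"delta_rot":[0,0,0]},{"dp":[4,23,0],"delta_rot":[0,0,0]},{"dp":[6,31,0],"delta_rot":[0,0,0]},{"dp":[7,39,0],"delta_rot":[0,0,0]},{"dp":[8,47,0],"delta_rot":[0,0,0]},{"dp":[10,55,0],"delta_rot":[0,0,0]},{"dp":[11,62,0],"delta_rot":[0,0,0]},{"dp":[12,67,0],"delta_rot":[0,0,0]},{"dp":[12,70,0],"delta_rot":[0,0,0]},{"dp":[12,70,0],"delta_rot":[0,0,0]},{"dp":[12,70,0],"delta_rot":[0,0,0]},{"dp":[12,70,0],"delta_rot":[0,0,0]}]' 0
python3 - <<'E'
from h import *
save(cam("side"),"side4.png");save(cam("wrist"),"wrist4.png");save(cam("top"),"top4.png")
E
```

```text
clock: 5.17
tool_pos: [0.6582, 0.085, 0.1628]
tcp_rot: [-0.001, 0.996, -0.086, -0.001]
force: [0.2, -0.3, 0.9]
grip_width: 0.002
```

View pics/side4.png

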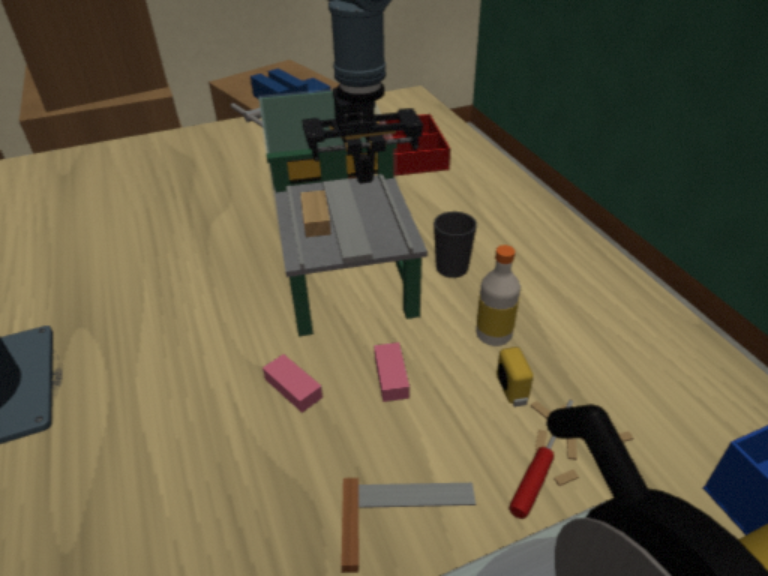

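View pics/wrist4.png

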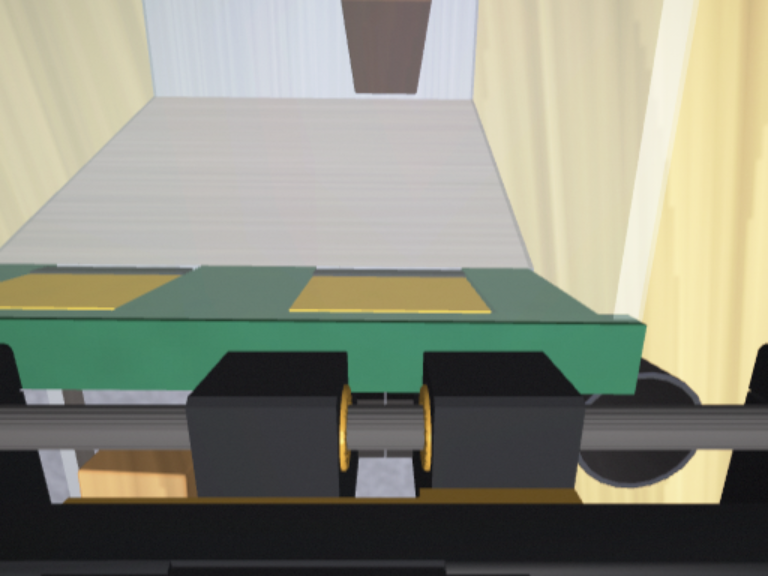

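The walnut has dropped through onto the bin floor (wrist (387,50)), and both flaps look shut. Next I'll draw back along the lane and raise clear.

```bash
python3 -m creep '[{"dp":[-3,-15,0],"delta_rot":[0,0,0]},{"dp":[-7,-40,0],"delta_rot":[0,0,0]},{"dp":[-12,-70,0],"delta_rot":[0,0,0]},{"dp":[-18,-100,0],"delta_rot":[0,0,0]},{"dp":[-23,-130,5],"delta_rot":[0,0,0]},{"dp":[-28,-155,20],"delta_rot":[0,0,0]},{"dp":[-30,-168,50],"delta_rot":[0,0,0]},{"dp":[-35,-190,85],"delta_rot":[0,0,0]},{"dp":[-45,-220,110],"delta_rot":[0,0,0]},{"dp":[-60,-250,130],"delta_rot":[0,0,0]},{"dp":[-80,-280,140],"delta_rot":[0,0,0]},{"dp":[-100,-310,140],"delta_rot":[0,0,0]},{"dp":[-120,-340,140],"delta_rot":[0,0,0]},{"dp":[-140,-360,140],"delta_rot":[0,0,0]},{"dp":[-140,-360,140],"delta_rot":[0,0,0]},{"dp":[-140,-360,140],"delta_rot":[0,0,0]}]' 0
python3 - <<'E'
from h import *
for n in("side","top"): save(cam(n),n+"5.png")
d=cam("side")["color"][70:190,160:310]
cv2.imwrite("pics/side5z.png",cv2.resize(d[:,:,::-1],None,fx=4,fy=4,interpolation=cv2.INTER_CUBIC))
print(get_obs()["clock"],get_obs()["force"])
E
```

```text
clock: 6.65
tool_pos: [0.5162, -0.2779, 0.3029]
tcp_rot: [-0.0, 0.996, -0.089, -0.001]
force: [0.2, 0.6, 0.4]
grip_width: 0.003
6.8 [0.14488287 0.53920521 0.28010672]
```

View pics/side5z.png

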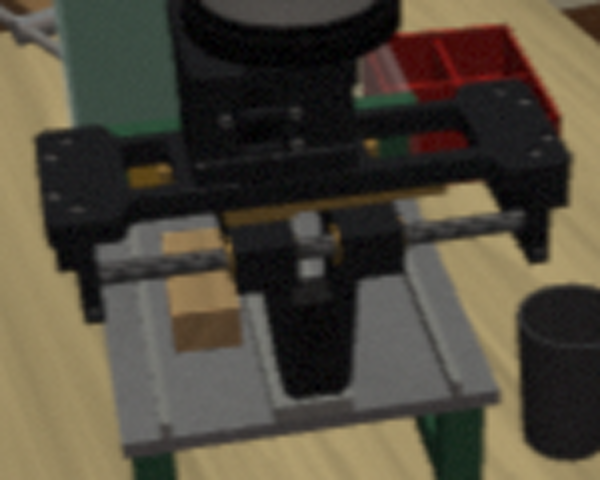

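View pics/top5.png

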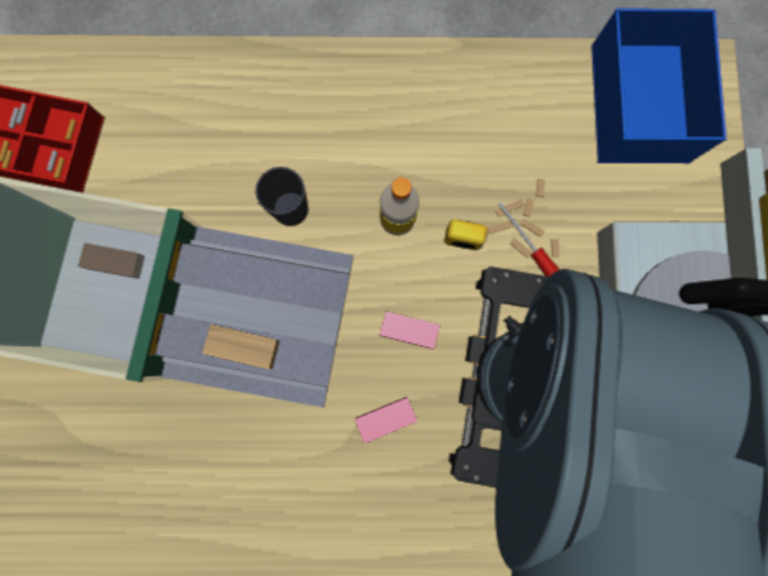

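The top view shows the walnut in the bin at (111,260), the pine still at (240,346), and nothing else moved. The gripper hides the right flap from the side camera, so I'll move it aside for one more look.

```bash
python3 -m creep '[{"dp":[-30,0,10],"delta_rot":[0,0,0]},{"dp":[-60,0,20],"delta_rot":[0,0,0]},{"dp":[-90,0,30],"delta_rot":[0,0,0]},{"dp":[-120,-10,40],"delta_rot":[0,0,0]},{"dp":[-130,-15,45],"delta_rot":[0,0,0]},{"dp":[-130,-15,45],"delta_rot":[0,0,0]},{"dp":[-130,-15,45],"delta_rot":[0,0,0]}]' 0
python3 - <<'E'
from h import *
d=cam("side")["color"][70:190,160:310]
cv2.imwrite("pics/side6z.png",cv2.resize(d[:,:,::-1],None,fx=4,fy=4,interpolation=cv2.INTER_CUBIC))
d=cam("top")["color"][120:280,0:200]
cv2.imwrite("pics/top6z.png",cv2.resize(d[:,:,::-1],None,fx=3.5,fy=3.5,interpolation=cv2.INTER_CUBIC))
E
```

```text
clock: 7.38
tool_pos: [0.3898, -0.2884, 0.3482]
tcp_rot: [-0.001, 0.996, -0.085, 0.0]
force: [-0.6, 0.8, -0.7]
grip_width: 0.005
```

View pics/side6z.png

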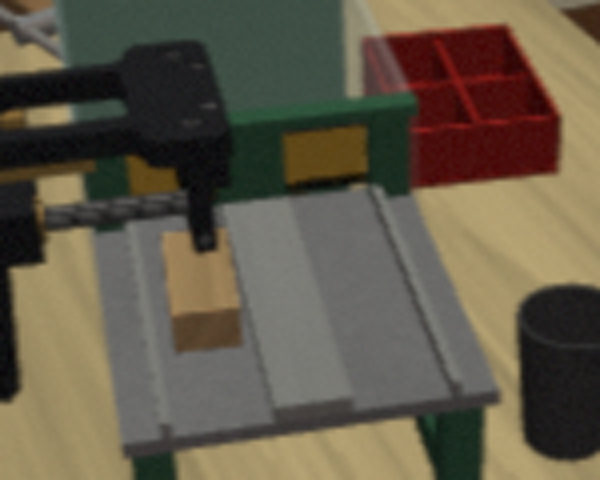

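View pics/top6z.png

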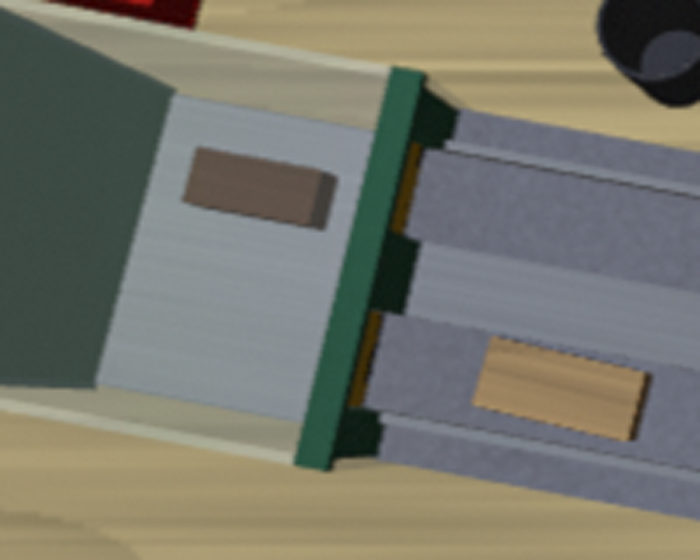

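The right flap hangs shut (side crop (325,155)), with its lane empty. The walnut lies flat on the bin floor, and the pine and its flap are as they were.

```bash
python3 -c "
from station import order,get_obs
print(get_obs()['clock'],order.finish_job())"
```

```text
the job is handed in; nothing more can be done
7.4833 None
```

The walnut offcut is through its flap and in the bin, and I handed the job in at about 7.5 s of the 38 s allowed. I pushed it along the right lane with the closed fingertips, stopping with the fingertips about 15 mm before the flap line. It slid down by itself, and I then drew the fingers back and clear.

- **Walnut and flap:** the last top and side pictures show the walnut lying flat on the bin floor. The right lane is empty and its flap hangs shut.
- **Pine and bench:** the pine block lies where it was with its flap closed. I saw no other object moved in the top view, though the parked arm hid part of the try square and screwdriver.
- **Forces:** the tool force stayed under about 1.5 N each time I read it. I only took readings at the end of each move, so short peaks during the push would not show.

No check failed or disagreed.

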